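# Park the headphone amplifier and press its knob home

## Robot

A 6-joint arm with a two-finger parallel gripper is mounted at the origin on a cart in front of the work surface, level with it; the furniture and walls round the work are solid. World frame = base frame: x ahead of the robot, y to its left, z up, the work surface at z = 0. Lengths are in mm, angles in rad, forces in N, time in s.
With the tool pointing down it reaches from about 300 to 775 mm from the base axis. Payload 14.6 kg.
Tool frame: the origin (TCP) lies at the very end of the fingers, on their centre line; the grasp point (between the pads) lies 19 mm behind it; z points along the fingers, y is the line along which they close (so a half turn about z gives the same grasp; the last joint's range is limited). The gripper opens to 94 mm and grips with 3 to 60 N. Pads are 16 mm wide; open, the fingers measure 119 mm over their backs; the gripper's body (75 mm by 177 mm) begins 78 mm behind the grasp point.
Start: joints at [-1.335, 0.3, 1.521, -0, 1.321, -0.067], TCP at [164, -524.97, 205.446] pointing down, gripper open.
Joint ranges: [-3.03, 3.03], [-0.79, 2.21], [0.23, 2.52], [-1.04, 4.18], [0, 3.07], [-2.55, 2.55]. Speed limits (rad/s): [2.22, 2.22, 2.57, 3.14, 3.14, 3.14].

## Interface

Orientations are given as [roll, pitch, yaw] about the fixed x, y, z axes, in that order (R = Rz(yaw) Ry(pitch) Rx(roll)).
In Python, from cell import manip, camera, get_calibration gives the robot as it stands.
- The arm moves only by the tool arm_command, never from a script. Its argument "targets" is a list of rows, each an object of numbers: "hand": the opening, from -1 (shut) to 1 (fully open), so that 0 is half open; "x", "y", "z": the shift along the tool's x, y, z in m; "yaw": the turn about the tool's z in rad. In form: [{"hand": .., "x": .., "y": .., "z": .., "yaw": ..}, ...]. A call has 1 to 10 rows; each row shifts and turns the commanded pose from where the row before left it, along the tool's axes as they then stand; what a row does not reach is not made up. A row lasts 1/10 s, in which the tool goes at most 50 mm and 8.59 degrees, less where a joint would pass 70% of its speed; a pose out of reach is approached as far as the arm can. A call is refused whole if a number of a shift passes 0.05 or a number of a turn 0.15, either way. A call with a gripper value outside its range is refused whole. The fingers move at their own pace and stop on an object; "newtons" is the grip in N (left out, the last holds). Time passes only in rows, so rows that do not move let the fingers close. It gives the time, the measured TCP pose, the force, the opening and the grip force at its end, in the units of the state.
- manip.read_state(): the state, without advancing time (a new reading comes with each control period).
- camera(name): name is "scene" or "top"; returns the picture (480x640x3 uint8, red, green, blue); there is no depth.
- get_calibration(name): a dict with "K" (3x3 intrinsics, pixels), "dist_coeffs" ([k1, k2, p1, p2, k3] as OpenCV has them; the pictures are not rectified), "cam_to_world" (4x4, takes a point from camera to world coordinates). Camera axes: x right, y up, looking along -z (the intrinsics and any distortion apply to the point x, -y, -z); pixel columns grow to the right and rows downward; lengths in mm; the calibration is good to about 2 mm. A picture is of the moment at which its call begins. get_calibration takes no time and is no camera call.
- manip.sign_off(): hands the job in; it is judged then, once.
The state is a dict: "clock": time; "joints": joint angles; "qd": joint speeds; "effort": joint torques, N m; "eef_pos": TCP position; "eef_rot": TCP orientation; "wrist_force": force on the tool from outside, world axes, zero at the start; "moment": the same for the moment, N m; "finger_gap": finger opening in mm; "finger_force": force on a finger pad.
Only numpy, scipy, OpenCV 4.12 (cv2) and the standard library are available. Lean on these libraries where they do the work, as an engineer would, in place of code of your own. Each camera call takes 0.05 s, during which the arm holds its last target. There are 200 camera calls.

## Task

Slide the headphone amplifier back across the desk mat until it stands in the middle of the grey felt pad and square with it, without lifting it. Then fit the loose black knob onto the amplifier's bare D-shaped shaft, turned so that the flats match and it goes fully home, press it down against the switch spring to the stop, and finish while still gripping the knob and holding it pressed. Leave the mouse, earphone case, phone and sticky notes where they are.

Things in the scene. Friction and masses are not known exactly. Their poses are not given: they have to be found in the camera images.
- pad_center (a point): Centre of the grey felt pad with a white stitched border that lies on the dark desk mat: 130 mm along its x, 170 mm along its y, paper-thin and no obstacle. Fixed. This point is on the mat's top (2 mm above the bare desk). Its x axis points roughly away from the robot.
- amp_center (a point): Centre (half-way up) of the headphone amplifier: a silver box 90 mm along x, 130 mm along y, 42 mm high (top 21 mm above this point, underside of the case 15 mm below it, on low rubber feet). It stands on the desk mat, nearer the robot than the pad, its black front plate (-x side) towards the robot. Parked, its x lies along the pad's x and its centre over the pad's centre.
- shaft_tip (a point): Middle of the top end of the amplifier's upright brass D-shaft, on its axis, which stands 10 mm in front (-x) of the amplifier's centre. The shaft rises 20 mm above the amplifier's top; 14 mm in diameter, one flat 2 mm from the axis, 2 mm bevel at the tip. x points out of the flat, z up. It turns about its axis within +-1.2 rad against light friction (0.06 N m); the flat's direction varies.
- shaft_mark (a point): Point 20 mm from shaft_tip along the shaft's x axis, that is straight out from its flat, at tip height.
- push (a joint): How far the shaft is pushed down into the amplifier (m): 0 = up, 0.004 = at the stop. A spring resists, about 2 N at the start and 8 N at the stop; let go, it comes up again.
- knob_center (a point): Centre (half-way up) of the loose black knob, 40 mm tall, 80 g, standing socket down on the bare desk: a round skirt 44 mm across and 16 mm high, and on it an upright bar grip 40 mm long (x), 14 mm thick (y), from 16 to 40 mm above the knob's underside. A white pointer line on the bar's top and end shows its +x direction. z is up.
- knob_seat (a point): Middle of the closed end of the D-shaped socket in the knob's underside, on the knob's axis, 14 mm above the underside (6 mm below knob_center). The socket is 14 mm deep, 0.9 mm wider all round than the shaft, its flat on the +x (pointer) side. This point meets shaft_tip when the knob is fully home (its underside then 6 mm above the amplifier's top, shaft up).
- knob_mark (a point): Point 20 mm from knob_seat along the knob's x axis (pointer side); it meets shaft_mark when the knob is home with the flats matched.
- knob: The knob itself; origin at the centre of its underside, axes as for knob_center.
- amp: The amplifier, loose, about 0.7 kg; origin at the centre of its foot plane, 21 mm below amp_center, same axes. Pushed on its front face it slides on the mat, and stops when the push stops.
- mouse: Bystander: black and blue computer mouse 104x53x38 mm on the desk mat to the left; origin at the centre of its underside.
- ear_case: Bystander: white earphone case 46x60x22 mm on the bare desk; origin at the centre of its underside.
- phone: Bystander: black phone 149x73x8 mm lying on the bare desk to the right; origin at the centre of its underside.
- sticky_notes: Bystander: yellow pad of sticky notes 78x78x10 mm on the bare desk to the right; origin at the centre of its underside.

How it is judged:
By the outcome, as a careful person would: the job done as asked, in the order asked, and still so for the second after the job is handed in, while the arm keeps its last pose, push and grip.
It also fails if it takes over 54 s, if anything falls off the work surface, if the arm or the gripper's body presses on something with over 40 N, if the wrist force passes 120 N, or if a joint passes its speed limit or range.

## Working session

There is one attempt and no reset: what is moved stays moved. The work goes in short steps, Python scripts to look and compute and a tool call to move; the robot and the scene stay as the last step left them, time stands still between calls to the robot, and variables do not carry over. Pictures are saved under pics/ and viewed, at most 10 in all, crops included, and the job is handed in when it is done.

Besides the shell and the picture viewer there is one more tool, called after "Request:" by a JSON object that holds its "api" and its "payload". arm_command: Moves the arm, as the interface text tells. Its arguments: {"type":"object","properties":{"targets":{"type":"array"},"newtons":{"type":"number"}},"required":["targets"]}

```bash
ls; mkdir -p pics; python3 - <<'E'
from cell import manip,camera,get_calibration
import cv2
for n in("scene","top"):
    im=camera(n); cv2.imwrite(f"pics/{n}0.png",im[:,:,::-1]); c=get_calibration(n); print(c)
print(manip.read_state())
E
```

```text
pics
{'K': array([[545.91832277,   0.        , 321.81738246],
       [  0.        , 545.91832277, 251.44603564],
       [  0.        ,   0.        ,   1.        ]]), 'dist_coeffs': array([-0.13065683,  0.        ,  0.        ,  0.        ,  0.        ]), 'cam_to_world': array([[-8.44555809e-01,  2.76498440e-01, -4.58556537e-01,
        -1.54890817e+02],
       [-5.35461111e-01, -4.31900550e-01,  7.25770841e-01,
         1.14304745e+03],
       [ 2.62368448e-03,  8.58493173e-01,  5.12818280e-01,
         8.81366328e+02],
       [ 0.00000000e+00,  0.00000000e+00,  0.00000000e+00,
         1.00000000e+00]])}
{'K': array([[603.55152423,   0.        , 316.30268336],
       [  0.        , 603.55152423, 247.20019425],
       [  0.        ,   0.        ,   1.        ]]), 'dist_coeffs': array([0.01241229, 0.        , 0.        , 0.        , 0.        ]), 'cam_to_world': array([[ 1.79657119e-02,  9.97821852e-01, -6.34727147e-02,
         4.51051576e+02],
       [-9.99836744e-01,  1.80518771e-02,  7.84252072e-04,
         3.99433988e+01],
       [ 1.92834550e-03,  6.34482628e-02,  9.97983266e-01,
         1.40412342e+03],
       [ 0.00000000e+00,  0.00000000e+00,  0.00000000e+00,
         1.00000000e+00]])}
{'clock': 0.1, 'joints': array([-1.33462786e+00,  3.00399265e-01,  1.52151416e+00, -3.27422275e-05,
        1.32071446e+00, -6.65964886e-02]), 'qd': array([ 1.95707333e-03, -1.93356065e-03, -2.33559545e-03,  5.08712202e-04,
        5.34804918e-05, -1.46621776e-04]), 'effort': array([ 1.16204894e-03, -5.32641149e+01, -3.53284550e+01,  7.09366612e-02,
        2.34847638e-02, -6.78352649e-05]), 'eef_pos': array([ 163.92323531, -524.75428501,  204.95404779]), 'eef_rot': array([-3.14055761e+00, -3.72463949e-05,  3.02773055e-01]), 'wrist_force': array([-0.06024681, -0.52025833,  0.37504048]), 'moment': array([-0.00237277,  0.02801514, -0.01213276]), 'finger_force': 0.0, 'finger_gap': 93.93893150332705}
```

View pics/top0.png

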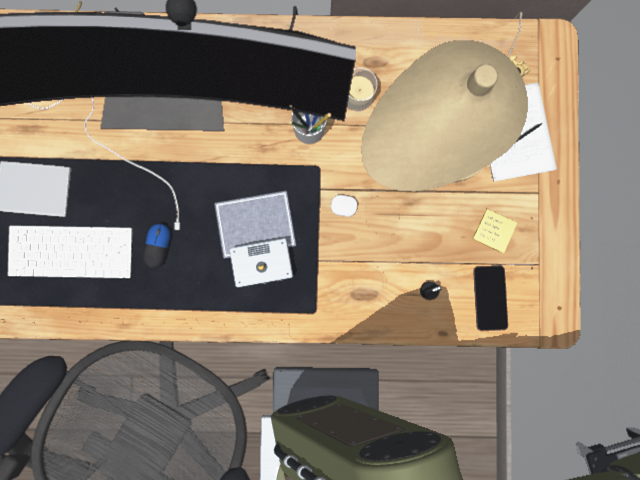

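View pics/scene0.png

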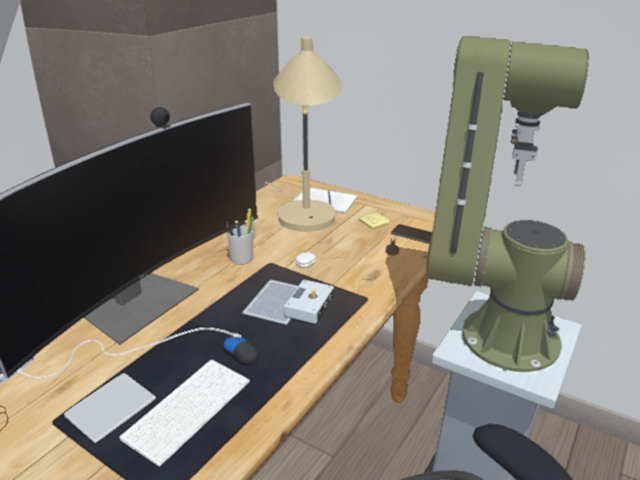

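The top view shows the pad around (255,222), the amp around (262,262) with its shaft at about (262,267), and the knob at (430,290). In the scene view the amp is around (310,300) and the knob around (392,245). I'll zoom in on these.

```bash
cat > h.py <<'E'
import numpy as np,cv2
from cell import manip,camera,get_calibration
def ray(n,uv):
    c=get_calibration(n);p=cv2.undistortPoints(np.array(uv,float).reshape(-1,1,2),c["K"],c["dist_coeffs"]).reshape(-1,2)
    d=np.c_[p[:,0],-p[:,1],-np.ones(len(p))]@c["cam_to_world"][:3,:3].T
    return c["cam_to_world"][:3,3],d
def plane(n,uv,z):
    o,d=ray(n,uv);return o+d*((z-o[2])/d[:,2])[:,None]
def proj(n,P):
    c=get_calibration(n);M=np.linalg.inv(c["cam_to_world"]);q=np.array(P,float).reshape(-1,3)@M[:3,:3].T+M[:3,3]
    q*=[1,-1,-1];return cv2.projectPoints(q,np.zeros(3),np.zeros(3),c["K"],c["dist_coeffs"])[0].reshape(-1,2)
def tri(u1,u2):
    o1,d1=ray("top",u1);o2,d2=ray("scene",u2);d1=d1[0];d2=d2[0]
    s=np.linalg.lstsq(np.c_[d1,-d2],o2-o1,rcond=None)[0];a=o1+s[0]*d1;b=o2+s[1]*d2
    return (a+b)/2,np.linalg.norm(a-b)
E
python3 - <<'E'
import cv2,numpy as np
t=cv2.imread("pics/top0.png");s=cv2.imread("pics/scene0.png")
def cr(im,x,y,w,h,k):return cv2.resize(im[y:y+h,x:x+w],None,fx=k,fy=k,interpolation=cv2.INTER_CUBIC)
o=np.zeros((600,800,3),np.uint8)
o[:500,:500]=cr(t,205,187,100,100,5)[:500,:500]
o[:300,500:800]=cr(t,415,275,30,30,10)
o[300:600,500:800]=cr(s,282,275,60,60,5)
o[500:600,:400]=0
a=cr(s,380,232,25,25,10)[:100]
cv2.imwrite("pics/c1.png",o)
E
```

```text
(no output)
```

View pics/c1.png

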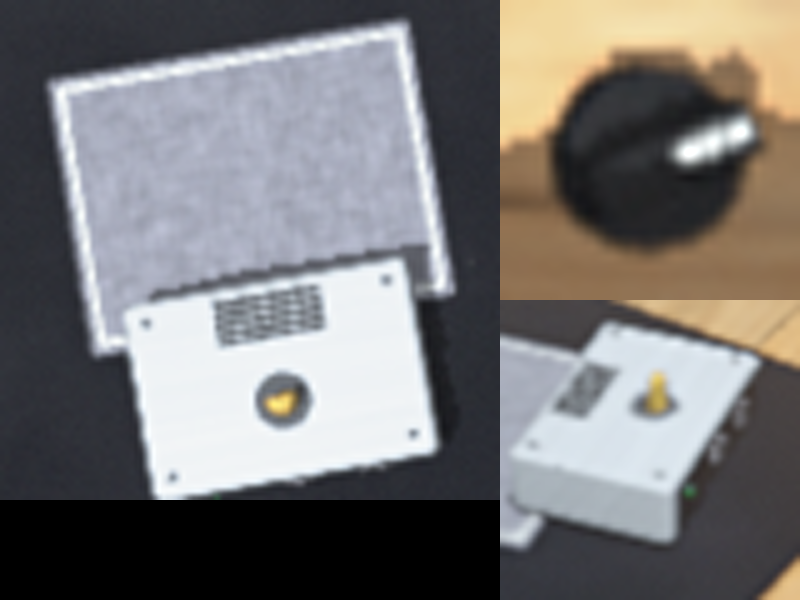

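Crop (top view at 5x, offset (205,187)): pad corners sit at about (48,82), (408,20), (455,295) and (95,356), and amp top corners at (122,308), (405,256), (440,450) and (158,500). The knob pointer runs towards image right and slightly up. The shaft's flat isn't clear yet.

```bash
python3 - <<'E'
from h import *
t=cv2.imread("pics/top0.png");s=cv2.imread("pics/scene0.png")
o=np.array([205,187.])
def subc(p,k=3):
    g=cv2.cvtColor(t,cv2.COLOR_BGR2GRAY)
    return cv2.cornerSubPix(g,np.float32(p).reshape(-1,1,2),(k,k),(-1,-1),(3,40,.01)).reshape(-1,2)
pad=np.array([(48,82),(408,20),(455,295),(95,356)])/5+o-.4
amp=np.array([(122,308),(405,256),(440,450),(158,500)])/5+o-.4
for nm,p,z in(("pad",pad,2),("amp",amp,44)):
  for q in (p,subc(p)):
    W=plane("top",q,z)[:,:2]; print(nm,np.round(q-p,1).tolist(),W.round(1).tolist())
    print("sides",[round(float(np.linalg.norm(W[i]-W[i-3])),1) for i in range(4)],"c",W.mean(0).round(1),"angles",
      [round(float(np.arctan2(*(a[::-1]))),3) for a in (W[0]-W[3],W[1]-W[2])],[round(float(np.arctan2(-(a[0]),a[1])),3) for a in (W[0]-W[1],W[3]-W[2])])
# shaft brass
def mask(im,x,y,w,h):
    r=im[y:y+h,x:x+w].astype(int);m=(r[:,:,2]-r[:,:,0]>50);v,u=np.nonzero(m);return u+x,v+y,r[m]
u,v,_=mask(t,250,255,25,25);print("brass top",len(u),u.mean(),v.mean(),u.min(),u.max(),v.min(),v.max(),plane("top",[u.mean(),v.mean()],64))
print(t[262:274,255:268,2]);print(t[262:274,255:268,0])
u,v,_=mask(s,302,285,22,22);print("brass scene",len(u),u.mean(),v.mean(),u.min(),u.max(),v.min(),v.max())
# knob
r=t[275:305,415:445].astype(int);d=cv2.cvtColor(t,cv2.COLOR_BGR2GRAY)[275:305,415:445]
m=(d<62).astype(np.uint8);c=max(cv2.findContours(m,0,1)[0],key=cv2.contourArea);print("knob circ",cv2.minEnclosingCircle(c),np.array(cv2.minEnclosingCircle(c)[0])+[415,275])
w=(r.min(2)>120)&(r.max(2)-r.min(2)<40);v,u=np.nonzero(w);P=plane("top",np.c_[u+415,v+275],40)[:,:2];print("white",len(u),P.mean(0),P.round(0).tolist())
q=P-P.mean(0);U=np.linalg.svd(q)[2][0];print("dir",np.arctan2(U[1],U[0]))
E
```

```text
pad [[0.0, 0.0], [0.0, 0.0], [0.0, 0.0], [0.0, 0.0]] [[639.4, 279.3], [671.7, 111.7], [543.1, 87.1], [511.7, 253.8]]
sides [170.7, 131.0, 169.6, 130.3] c [591.5 183. ] angles [0.197, 0.189] [0.19, 0.186]
pad [[0.4, 0.3], [-0.5, 0.3], [-1.0, -0.1], [-0.0, -0.4]] [[638.6, 278.4], [670.9, 112.8], [543.2, 89.3], [512.5, 253.9]]
sides [168.7, 129.8, 167.4, 128.5] c [591.3 183.6] angles [0.192, 0.182] [0.193, 0.185]
amp [[0.0, 0.0], [0.0, 0.0], [0.0, 0.0], [0.0, 0.0]] [[531.7, 235.8], [557.6, 108.6], [470.3, 91.0], [445.6, 217.3]]
sides [129.8, 89.0, 128.7, 88.1] c [501.3 163.2] angles [0.212, 0.199] [0.201, 0.193]
amp [[0.0, -0.0], [-1.3, -0.3], [-0.7, 0.1], [-0.6, -0.2]] [[531.7, 235.8], [558.2, 111.6], [470.1, 92.7], [446.0, 218.6]]
sides [127.0, 90.1, 128.2, 87.4] c [501.5 164.7] angles [0.198, 0.211] [0.21, 0.188]
brass top 23 260.7826086956522 267.2173913043478 258 263 265 269 [[489.54413779 161.29984763  64.        ]]
[[239 239 225 172 127 116 115 118 124 143 194 234 240]
 [240 230 170 119 110 111 110 111 109 101 126 199 241]
 [237 197 121 109 110 109 104 106 103  73  75 148 235]
 [
[... 993 characters left out ...]
7 247 231 185 146 127 126 128 139 170 212 245 247]
 [246 247 248 243 220 189 184 191 217 235 244 246 245]
 [246 246 246 247 247 243 243 245 248 247 246 245 245]]
brass scene 21 313.0 293.0 312 314 290 296
knob circ ((14.5, 15.0), 9.861641883850098) [429.5 290. ]
white 22 [ 449.30503962 -232.62587454] [[453.0, -233.0], [453.0, -235.0], [453.0, -237.0], [453.0, -239.0], [450.0, -228.0], [450.0, -230.0], [451.0, -233.0], [451.0, -235.0], [451.0, -237.0], [451.0, -239.0], [451.0, -242.0], [448.0, -226.0], [448.0, -228.0], [448.0, -230.0], [448.0, -233.0], [448.0, -235.0], [448.0, -237.0], [446.0, -224.0], [446.0, -226.0], [446.0, -228.0], [446.0, -230.0], [446.0, -233.0]]
dir -1.2225440221026989
```

Request:
{"api": "arm_command", "payload": {"targets": [{"hand": 1, "x": 0, "y": 0, "z": 0, "yaw": 0.113}, {"hand": 1, "x": 0.0217, "y": -0.034, "z": 0, "yaw": 0}, {"hand": 1, "x": 0.0217, "y": -0.034, "z": 0, "yaw": 0}, {"hand": 1, "x": 0.0217, "y": -0.034, "z": 0, "yaw": 0}, {"hand": 1, "x": 0.0217, "y": -0.034, "z": 0, "yaw": 0}, {"hand": 1, "x": 0.0217, "y": -0.034, "z": 0, "yaw": 0}, {"hand": 1, "x": 0.0217, "y": -0.034, "z": 0, "yaw": 0}, {"hand": 1, "x": 0.0217, "y": -0.034, "z": 0, "yaw": 0}, {"hand": 1, "x": 0.0217, "y": -0.034, "z": 0, "yaw": 0}, {"hand": 1, "x": 0.0217, "y": -0.034, "z": 0, "yaw": 0}]}}

```text
clock: 1.1
eef_pos: [298.2, -186.0, 205.4]
eef_rot: [3.142, -0.0, 0.189]
wrist_force: [0.9, -0.9, 0.0]
finger_gap: 94.2
finger_force: 0.0
```

Request:
{"api": "arm_command", "payload": {"targets": [{"hand": 1, "x": 0.0217, "y": -0.034, "z": 0, "yaw": 0}, {"hand": 1, "x": 0.0217, "y": -0.034, "z": 0, "yaw": 0}, {"hand": 1, "x": 0.0217, "y": -0.034, "z": 0, "yaw": 0}, {"hand": 1, "x": 0.0217, "y": -0.034, "z": 0, "yaw": 0}, {"hand": 1, "x": 0.0217, "y": -0.034, "z": 0, "yaw": 0}, {"hand": 1, "x": 0.0217, "y": -0.034, "z": 0, "yaw": 0}, {"hand": 1, "x": 0.0217, "y": -0.034, "z": 0, "yaw": 0}, {"hand": 1, "x": 0.0217, "y": -0.034, "z": 0, "yaw": 0}, {"hand": 1, "x": 0.0217, "y": -0.034, "z": 0, "yaw": 0}, {"hand": 1, "x": 0, "y": 0, "z": 0, "yaw": 0}]}}

```text
clock: 2.1
eef_pos: [432.7, 152.8, 204.8]
eef_rot: [-3.141, 0.001, 0.193]
wrist_force: [0.3, 0.2, 0.4]
finger_gap: 94.1
finger_force: 0.0
```

Request:
{"api": "arm_command", "payload": {"targets": [{"hand": 1, "x": 0, "y": 0, "z": 0.042, "yaw": 0}, {"hand": 1, "x": 0, "y": 0, "z": 0.042, "yaw": 0}, {"hand": 1, "x": 0, "y": 0, "z": 0.042, "yaw": 0}, {"hand": 1, "x": 0, "y": 0, "z": 0.035, "yaw": 0}, {"hand": 1, "x": 0, "y": 0, "z": 0.02, "yaw": 0}, {"hand": 1, "x": 0, "y": 0, "z": 0.01, "yaw": 0}, {"hand": 1, "x": 0.005, "y": 0, "z": 0, "yaw": 0}, {"hand": 1, "x": 0.005, "y": 0, "z": 0, "yaw": 0}, {"hand": 1, "x": 0.003, "y": 0, "z": 0, "yaw": 0}, {"hand": 1, "x": 0, "y": 0, "z": 0, "yaw": 0}]}}

```text
clock: 3.1
eef_pos: [445.8, 152.4, 15.3]
eef_rot: [-3.141, -0.002, 0.19]
wrist_force: [-0.5, -0.2, -0.5]
finger_gap: 94.1
finger_force: 0.0
```

```bash
python3 - <<'E'
from h import *
print(manip.read_state())
E
```

```text
{'clock': 3.1, 'joints': array([ 2.51542710e-01,  3.90586818e-01,  1.90553641e+00, -2.17014470e-05,
        8.43632635e-01,  1.63258371e+00]), 'qd': array([ 0.00155528, -0.00120742,  0.02077478, -0.00201917, -0.00360272,
        0.00010533]), 'effort': array([-8.95052310e-02, -4.84697735e+01, -2.62546223e+01,  6.91238092e-03,
       -3.54257436e-02, -1.08276971e-02]), 'eef_pos': array([445.83634854, 152.35835168,  15.34982215]), 'eef_rot': array([-3.14149544e+00, -1.83428642e-03,  1.89769646e-01]), 'wrist_force': array([-0.53079185, -0.19908848, -0.50538131]), 'moment': array([ 0.0049528 , -0.04182242, -0.00061857]), 'finger_force': 0.0, 'finger_gap': 94.05330043916156}
```

Request:
{"api": "arm_command", "payload": {"targets": [{"hand": 1, "x": 0.003, "y": 0, "z": 0, "yaw": 0}, {"hand": 1, "x": 0.006, "y": -0.0001, "z": 0, "yaw": 0}, {"hand": 1, "x": 0.01, "y": -0.0003, "z": 0, "yaw": 0}, {"hand": 1, "x": 0.012, "y": -0.0003, "z": 0, "yaw": 0}, {"hand": 1, "x": 0.012, "y": -0.0003, "z": 0, "yaw": 0}, {"hand": 1, "x": 0.012, "y": -0.0003, "z": 0, "yaw": 0}, {"hand": 1, "x": 0.012, "y": -0.0003, "z": 0, "yaw": 0}, {"hand": 1, "x": 0.01, "y": -0.0003, "z": 0, "yaw": 0}, {"hand": 1, "x": 0.007, "y": -0.0001, "z": 0, "yaw": 0}, {"hand": 1, "x": 0.003, "y": 0, "z": 0, "yaw": 0}]}}

```text
clock: 4.1
eef_pos: [529.7, 170.6, 14.4]
eef_rot: [3.142, 0.002, 0.19]
wrist_force: [-8.6, -1.7, 6.8]
finger_gap: 94.1
finger_force: 4.5
```

```bash
python3 - <<'E'
from h import *
t=camera("top")[:,:,::-1];s=camera("scene")[:,:,::-1];cv2.imwrite("pics/top1.png",t);cv2.imwrite("pics/scene1.png",s)
def cr(im,x,y,w,h,k):return cv2.resize(im[y:y+h,x:x+w],None,fx=k,fy=k,interpolation=cv2.INTER_CUBIC)
o=np.zeros((600,800,3),np.uint8)
o[:500,:500]=cr(t,205,182,100,100,5)
o[:300,500:800]=cr(s,255,265,75,75,4)
cv2.imwrite("pics/c2.png",o);print(manip.read_state()["eef_pos"])
E
```

```text
[530.02088035 170.61977068  14.46634346]
```

View pics/c2.png

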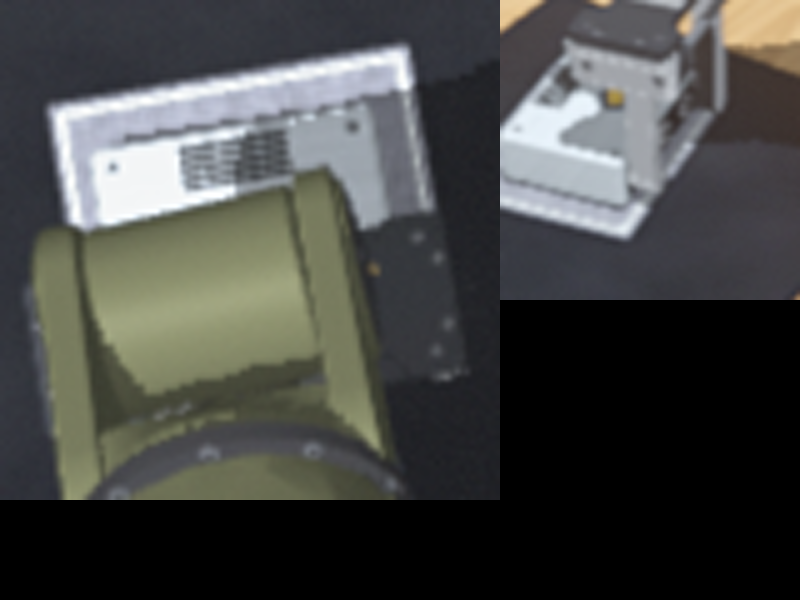

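The arm hides the amp's front half. Its back top corners show at crop (90,150) and (372,98).

```bash
python3 - <<'E'
from h import *
a=np.array([(122,308),(405,256)])/5+[205,187]; b=np.array([(90,150),(372,98)])/5+[205,182]
A=plane("top",a-.4,44);B=plane("top",b-.4,44);d=(B-A)[:,:2];print(d,B[:,:2])
y=B[0]-B[1];yaw=np.arctan2(-y[0],y[1]);print(yaw)
x=np.array([np.cos(.19),np.sin(.19)]);c=B.mean(0)[:2]-45*x;print(c)
n=np.array([-x[1],x[0]])
for cc in(c,np.array([501.4,163.8])+d.mean(0)):
  e=np.array([591.5,183.3])-cc;print(e@x,e@n)
e=np.array([591.5,183.3])-[530,170.6];print("tcp to pad",e@x,e@n)
E
```

```text
[[82.77347452 16.72818031]
 [82.98730331 16.72740658]] [[614.50626052 252.54037863]
 [640.57305045 125.36198037]]
0.20216251454513215
[583.3494649  180.45252923]
8.541630165411448 1.2569273063999944
7.613244526687326 1.3588308085911962
tcp to pad 62.79176842591369 0.856631744934565
```

Request:
{"api": "arm_command", "payload": {"targets": [{"hand": 1, "x": 0.003, "y": -0.0006, "z": 0, "yaw": 0}, {"hand": 1, "x": 0.003, "y": -0.0006, "z": 0, "yaw": 0}, {"hand": 1, "x": 0.0015, "y": 0, "z": 0, "yaw": 0}, {"hand": 1, "x": 0, "y": 0, "z": 0, "yaw": 0}, {"hand": 1, "x": -0.01, "y": 0, "z": 0, "yaw": 0}, {"hand": 1, "x": -0.04, "y": 0, "z": 0, "yaw": 0}, {"hand": 1, "x": -0.03, "y": 0, "z": -0.03, "yaw": 0}, {"hand": 1, "x": 0, "y": 0, "z": -0.05, "yaw": 0}, {"hand": 1, "x": 0, "y": 0, "z": -0.05, "yaw": 0}, {"hand": 1, "x": 0, "y": 0, "z": -0.05, "yaw": 0}]}}

```text
clock: 5.2
eef_pos: [457.7, 157.9, 196.6]
eef_rot: [-3.142, -0.001, 0.19]
wrist_force: [1.3, 0.1, 0.1]
finger_gap: 93.7
finger_force: 0.0
```

```bash
python3 - <<'E'
from h import *
k=np.array([449,-232.6]);s=manip.read_state();print(s["eef_pos"],s["eef_rot"])
# knob circle: skirt top z=16
print(plane("top",[[429.5,290]],16), plane("scene",[[392,247]],30))
# knob pose: bar white line mean lies on bar top, dir toward +x
t=cv2.imread("pics/top0.png");g=cv2.cvtColor(t,cv2.COLOR_BGR2GRAY)
print(g[278:304,418:444])
E
```

```text
[457.66210825 157.90591546 196.6324005 ] [-3.14151986e+00 -1.09207066e-03  1.89890578e-01]
[[ 445.67288953 -222.53831757   16.        ]] [[ 437.98324894 -201.49934027   30.        ]]
[[218 217 217 217 218 220 221 223 223 224 225 224 224 223 222 221 219 218
  217 216 215 214 211 210 209 207]
 [219 218 217 217 218 217 219 218 206 205 206 205 204 202 199 200 213 214
  212 208 198 209 208 205 205 204]
 [217 217 215 215 215 215 213 202 137 125 119 121 123 127 127 144 196 209
  193 183 147 188 203 203 203 204]
 [215 214 211 210 209 205 190 174 108  92  73  82  88 101 103 107 137 180
  132 122 115 137 185 202 201 201]
 [215 213 212 210 205 175 113  79  50  48  46  55  57  59  64  67  90 115
  116 115 113 114 141 198 200 199]
 [217 216 216 212 180  93  42  43  51  53  51  54  54  52  52  51  56  77
  105 117 116 115 139 200 201 199]
 [216 216 216 196  98  39  42  54  56  54  53  54  53  48  48  48  38  42
   68 100 102 107 139 201 201 199]
 [215 217 209 150  55  41  53  55  56  54  56  54  49  39  37  35  31  29
   33  43  53  81 128 181 186 198]
 [217 215 195  86  39  52  55  56  54  51  49
[... 1217 characters left out ...]
38  40  51
   72 100 114 115 115 115 116 116]
 [120 119 121 122 118 102  80  53  40  39  39  37  40  39  44  47  62  86
  105 118 118 117 118 118 119 119]
 [120 120 120 120 121 120 116  91  74  63  62  54  57  67  79  85  98 118
  121 121 123 122 124 123 125 125]
 [119 118 118 118 120 121 120 119 115 104 100  90  93 106 118 118 120 120
  121 122 122 124 124 125 125 125]
 [116 115 117 115 115 117 117 117 117 117 116 115 117 118 119 119 119 120
  118 118 119 119 119 120 118 118]
 [117 116 115 116 116 115 115 115 115 115 116 116 115 117 116 117 117 117
  117 115 116 116 117 116 115 115]
 [120 121 120 119 118 119 118 118 119 119 120 119 119 120 120 121 121 121
  121 120 119 119 118 119 118 117]]
```

Request:
{"api": "arm_command", "payload": {"targets": [{"hand": 1, "x": -0.0093, "y": 0.0412, "z": 0, "yaw": 0}, {"hand": 1, "x": -0.0093, "y": 0.0412, "z": 0, "yaw": 0}, {"hand": 1, "x": -0.0093, "y": 0.0412, "z": 0, "yaw": 0}, {"hand": 1, "x": -0.0093, "y": 0.0412, "z": 0, "yaw": 0}, {"hand": 1, "x": -0.0093, "y": 0.0412, "z": 0, "yaw": 0}, {"hand": 1, "x": -0.0093, "y": 0.0412, "z": 0, "yaw": 0}, {"hand": 1, "x": -0.0093, "y": 0.0412, "z": 0, "yaw": 0}, {"hand": 1, "x": -0.0093, "y": 0.0412, "z": 0, "yaw": 0}, {"hand": 1, "x": -0.0093, "y": 0.0412, "z": 0, "yaw": 0}]}}

```text
clock: 6.1
eef_pos: [445.6, -223.4, 194.5]
eef_rot: [3.141, -0.001, 0.19]
wrist_force: [1.4, 1.2, -0.7]
finger_gap: 93.8
finger_force: 0.0
```

```bash
python3 - <<'E'
from h import *
t=camera("top")[:,:,::-1];s=camera("scene")[:,:,::-1];cv2.imwrite("pics/top2.png",t);cv2.imwrite("pics/scene2.png",s)
s0=cv2.imread("pics/scene0.png")
q=proj("top",[581.7,181.4,64])[0];r=proj("scene",[581.7,181.4,54])[0];print(q,r)
def cr(im,x,y,w,h,k,f=cv2.INTER_CUBIC):return cv2.resize(im[y:y+h,x:x+w],None,fx=k,fy=k,interpolation=f)
o=np.zeros((600,800,3),np.uint8)
o[:400,:400]=cr(t,205,182,100,100,4)
i,j=q.round().astype(int);k,l=r.round().astype(int)
o[:400,400:]=cr(t,i-10,j-10,20,20,20)
o[400:,:200]=cr(s,k-10,l-10,20,20,10);o[400:,200:400]=cr(s0,303,283,20,20,10);
o[400:,400:600]=cr(s0,382,235,20,20,10)
cv2.imwrite("pics/c3.png",o);print(i,j,k,l)
print(t[j-6:j+7,i-7:i+8].tolist() if 0 else "")
E
```

```text
[252.74856387 225.7169886 ] [280.98472649 285.53713875]
253 226 281 286
```

View pics/c3.png

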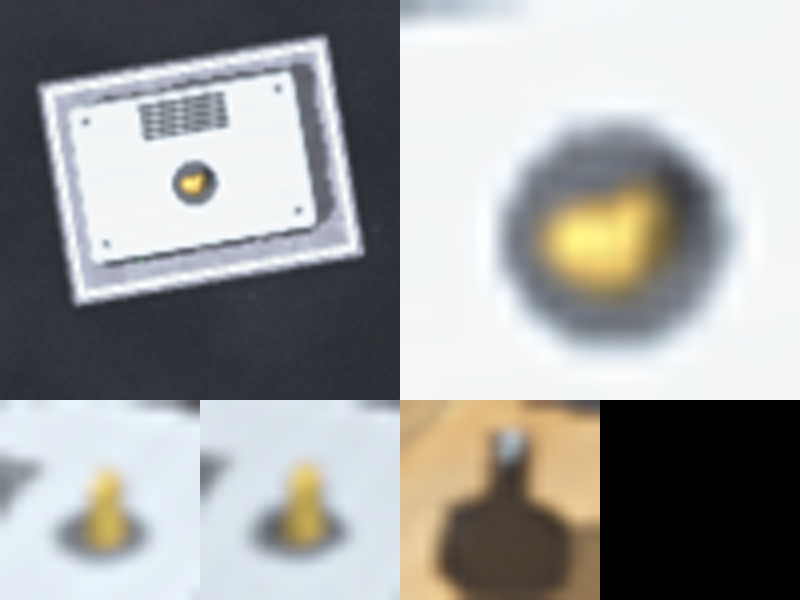

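The amp now stands inside the pad's border, and the shaft cap's chord faces up-left, putting the flat at a yaw of about 0.3–0.4. In the 4x crop (offset (205,182)) the amp's screws are at (85,121), (278,88), (298,210) and (107,243). I'll measure the placement and get ready for the knob.

```bash
python3 - <<'E'
from h import *
t=cv2.imread("pics/top2.png");g=cv2.cvtColor(t,cv2.COLOR_BGR2GRAY).astype(float)
S=[]
for p in [(85,121),(278,88),(298,210),(107,243)]:
    x,y=(np.array(p)/4+[205,182]-.4).round().astype(int);w=np.clip(232-g[y-2:y+3,x-2:x+3],0,None);v,u=np.mgrid[-2:3,-2:3]
    S.append((x+(w*u).sum()/w.sum(),y+(w*v).sum()/w.sum()))
W=plane("top",S,44)[:,:2]
def rep(n,W):
    a=[W[0]-W[3],W[1]-W[2]];b=[W[0]-W[1],W[3]-W[2]]
    print(n,W.mean(0).round(2),[np.linalg.norm(q).round(1) for q in a+b],[np.arctan2(q[1],q[0]).round(3) for q in a],[np.arctan2(-q[0],q[1]).round(3) for q in b])
rep("screws",W)
# amp top: white mask rect
m=((g>205)).astype(np.uint8);m[:, :215]=0
def rect(lo,hi,img,area):
    m=cv2.inRange(img,lo,hi);cs=[c for c in cv2.findContours(m,0,1)[0] if cv2.pointPolygonTest(c,(245.,230.),False)>=0];c=max(cs,key=cv2.contourArea);return cv2.minAreaRect(c),c
G8=g.astype(np.uint8)
for lo,n,z in((90,"pad",2),(215,"amp",44)):
    big=cv2.resize(G8[170:280,195:310],None,fx=8,fy=8,interpolation=cv2.INTER_CUBIC)
    mm=cv2.inRange(big,lo,255);mm=cv2.morphologyEx(mm,cv2.MORPH_CLOSE,np.ones((40,40))) if n=="pad" else cv2.morphologyEx(mm,cv2.MORPH_OPEN,np.ones((33,33)))
    c=max(cv2.findContours(mm,0,1)[0],key=cv2.contourArea);B=cv2.boxPoints(cv2.minAreaRect(c));B=(B+.5)/8-.5+[195,170]
    B=B[np.argsort(np.arctan2(B[:,1]-B[:,1].mean(),B[:,0]-B[:,0].mean()))]
    rep(n,plane("top",B,z)[:,:2])
h=cv2.cvtColor(t,cv2.COLOR_BGR2RGB)[218:234,244:262].astype(float)
sat=(h[:,:,0]-h[:,:,2])/h[:,:,0].clip(1);print((sat*100).round().astype(int))
x=proj("top",[[581.7,181.4,64],[581.7,181.4,44]]);print(x)
print("knob",plane("top",[[429.4,290.4]],8))
E
```

```text
screws [589.7  184.08] [np.float64(70.4), np.float64(70.4), np.float64(110.4), np.float64(109.9)] [np.float64(0.194), np.float64(0.187)] [np.float64(0.191), np.float64(0.191)]
pad [591.56 183.41] [np.float64(133.4), np.float64(133.7), np.float64(174.1), np.float64(173.1)] [np.float64(0.198), np.float64(0.19)] [np.float64(0.191), np.float64(0.189)]
amp [588.86 184.52] [np.float64(87.9), np.float64(88.0), np.float64(128.9), np.float64(128.4)] [np.float64(0.197), np.float64(0.192)] [np.float64(0.191), np.float64(0.19)]
[[ -1  -2  -2  -2  -1  -1  -2  -1  -1  -2  -1  -1  -1  -1  -1  -1  -1  -1]
 [ -1  -1  -1  -1  -1  -1  -1  -1  -1  -1  -2  -2  -2  -1  -1  -1  -1  -1]
 [ -1  -1  -1  -1  -1  -1  -1  -1  -1  -2  -2  -1  -2  -1  -1  -1  -1  -2]
 [ -1  -1  -1  -1  -1  -1  -2  -3  -3  -4  -4  -4  -2  -1  -2  -1  -1  -1]
 [ -2  -2  -2  -2  -2  -2  -5 -12 -11 -11 -11 -11  -6  -3  -2  -2  -1  -2]
 [ -2  -2  -2  -2  -2  -6 -11 -10 -10 -11 -10 -11 -12 -10  -3  -2  -2  -1]
 [ -2  -2  -1  -2  -5 -12 -11 -11 -11 -13  -6  -4 -10 -12 -10  -3  -1  -2]
 [ -2  -2  -2  -2  -9 -11  -9  -6   2  13  38  37  10 -11 -11  -6  -2  -1]
 [ -1  -1  -1  -3 -12  -8  13  35  49  50  54  51  33  -8 -12  -9  -2  -2]
 [ -2  -1  -2  -4 -12   2  40  49  47  48  50  52  40  -7 -12 -12  -2  -2]
 [ -2  -1  -2  -4 -12   2  39  49  48  49  52  52  31  -8 -11 -12  -1  -1]
 [ -2  -1  -1  -3 -12  -7  20  46  51  53  52  36   9  -9 -11  -7  -1  -1]
 [ -1  -1  -1  -2  -7 -12  -7  11  31  39  31   7  -8 -10 -11  -3  -1  -1]
 [ -1  -1  -1  -1  -3 -13 -12 -10  -7   0  -4  -9 -11 -11  -6  -1  -1  -1]
 [ -1  -1  -1  -1  -1  -4 -12 -11 -12 -11 -11 -11 -12  -7  -4  -1  -2  -1]
 [ -1  -1  -1  -1   0  -1  -2  -7 -11 -11 -11  -9  -5  -2  -1  -1  -2  -2]]
[[252.74856387 225.7169886 ]
 [253.66077493 226.59204696]]
knob [[ 444.71720636 -223.8257778     8.        ]]
```

Request:
{"api": "arm_command", "payload": {"targets": [{"hand": 0, "x": -0.001, "y": 0, "z": 0, "yaw": 0.139}, {"hand": 0, "x": 0, "y": 0, "z": 0, "yaw": 0.139}, {"hand": 0, "x": 0, "y": 0, "z": 0, "yaw": 0.139}, {"hand": 0, "x": 0, "y": 0, "z": 0, "yaw": 0.139}, {"hand": 0, "x": 0, "y": 0, "z": 0.02, "yaw": 0.139}, {"hand": 0, "x": 0, "y": 0, "z": 0.02, "yaw": 0.139}, {"hand": 0, "x": 0, "y": 0, "z": 0.02, "yaw": 0.139}, {"hand": 0, "x": 0, "y": 0, "z": 0.02, "yaw": 0.139}, {"hand": 0, "x": 0, "y": 0, "z": 0.02, "yaw": 0.139}, {"hand": 0, "x": 0, "y": 0, "z": 0.02, "yaw": 0.139}]}}

```text
clock: 7.2
eef_pos: [445.1, -221.2, 73.8]
eef_rot: [-3.141, -0.001, -1.205]
wrist_force: [0.3, -1.2, 0.2]
finger_gap: 47.0
finger_force: 0.0
```

Request:
{"api": "arm_command", "payload": {"targets": [{"hand": 0, "x": 0.002, "y": 0.0012, "z": 0.02, "yaw": 0}, {"hand": 0, "x": 0, "y": 0, "z": 0.018, "yaw": 0}, {"hand": 0, "x": 0, "y": 0, "z": 0.01, "yaw": 0}, {"hand": 0, "x": 0, "y": 0, "z": 0.0065, "yaw": 0}, {"hand": 0, "x": 0, "y": 0, "z": 0, "yaw": 0}]}}

```text
clock: 7.7
eef_pos: [444.8, -224.0, 19.7]
eef_rot: [3.141, 0.0, -1.2]
wrist_force: [-0.2, -0.5, 0.4]
finger_gap: 47.4
finger_force: 0.0
```

```bash
python3 - <<'E'
from h import *
t=camera("top")[:,:,::-1];s=camera("scene")[:,:,::-1];cv2.imwrite("pics/top3.png",t);cv2.imwrite("pics/scene3.png",s)
def cr(im,x,y,w,h,k,f=cv2.INTER_CUBIC):return cv2.resize(im[y:y+h,x:x+w],None,fx=k,fy=k,interpolation=f)
o=np.hstack([cr(t,405,265,50,50,8),cr(s,365,210,50,50,8)])
cv2.imwrite("pics/c4.png",o);print(manip.read_state()["eef_pos"])
E
```

```text
[ 445.23076375 -224.39328141   20.58594674]
```

View pics/c4.png

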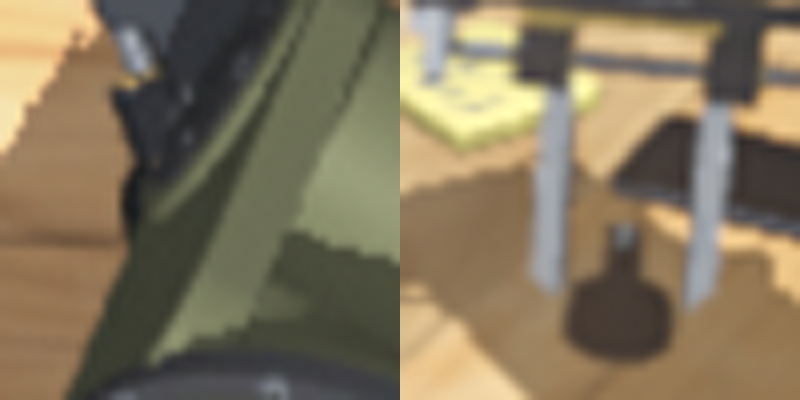

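The bar stands midway between the fingers (bar at crop (623,250), fingers at 555 and 700). Closing.

Request:
{"api": "arm_command", "payload": {"targets": [{"hand": -0.5, "x": 0, "y": 0, "z": 0, "yaw": 0}, {"hand": -0.6, "x": 0, "y": 0, "z": 0, "yaw": 0}, {"hand": -0.8, "x": 0, "y": 0, "z": 0, "yaw": 0}, {"hand": -1, "x": 0, "y": 0, "z": 0, "yaw": 0}, {"hand": -1, "x": 0, "y": 0, "z": 0, "yaw": 0}, {"hand": -1, "x": 0, "y": 0, "z": 0, "yaw": 0}], "newtons": 30}}

```text
clock: 8.4
eef_pos: [445.0, -224.4, 20.0]
eef_rot: [-3.141, -0.0, -1.2]
wrist_force: [-0.4, 0.3, 1.6]
finger_gap: 13.7
finger_force: 30.0
```

Request:
{"api": "arm_command", "payload": {"targets": [{"hand": -1, "x": 0, "y": 0, "z": -0.01, "yaw": 0}, {"hand": -1, "x": 0, "y": 0, "z": -0.03, "yaw": -0.14}, {"hand": -1, "x": 0, "y": 0, "z": -0.03, "yaw": -0.14}, {"hand": -1, "x": 0, "y": 0, "z": -0.03, "yaw": -0.14}, {"hand": -1, "x": 0, "y": 0, "z": 0, "yaw": -0.14}, {"hand": -1, "x": 0, "y": 0, "z": 0, "yaw": -0.14}, {"hand": -1, "x": 0, "y": 0, "z": 0, "yaw": -0.14}, {"hand": -1, "x": 0, "y": 0, "z": 0, "yaw": -0.14}, {"hand": -1, "x": 0, "y": 0, "z": 0, "yaw": -0.14}, {"hand": -1, "x": 0, "y": 0, "z": 0, "yaw": -0.14}]}}

```text
clock: 9.4
eef_pos: [444.9, -224.3, 120.6]
eef_rot: [3.141, -0.0, 0.066]
wrist_force: [-0.5, 0.3, -0.2]
finger_gap: 13.8
finger_force: 30.0
```

Request:
{"api": "arm_command", "payload": {"targets": [{"hand": -1, "x": 0, "y": 0, "z": 0, "yaw": -0.14}, {"hand": -1, "x": 0, "y": 0, "z": 0, "yaw": -0.14}, {"hand": -1, "x": 0.0239, "y": -0.0307, "z": 0, "yaw": 0}, {"hand": -1, "x": 0.0239, "y": -0.0307, "z": 0, "yaw": 0}, {"hand": -1, "x": 0.0239, "y": -0.0307, "z": 0, "yaw": 0}, {"hand": -1, "x": 0.0239, "y": -0.0307, "z": 0, "yaw": 0}, {"hand": -1, "x": 0.0239, "y": -0.0307, "z": 0, "yaw": 0}, {"hand": -1, "x": 0.0239, "y": -0.0307, "z": 0, "yaw": 0}, {"hand": -1, "x": 0.0239, "y": -0.0307, "z": 0, "yaw": 0}, {"hand": -1, "x": 0.0239, "y": -0.0307, "z": 0, "yaw": 0}]}}

```text
clock: 10.4
eef_pos: [543.6, 72.6, 120.7]
eef_rot: [3.141, -0.0, 0.34]
wrist_force: [0.5, -1.0, -0.6]
finger_gap: 13.7
finger_force: 30.0
```

Request:
{"api": "arm_command", "payload": {"targets": [{"hand": -1, "x": 0.0239, "y": -0.0307, "z": 0, "yaw": 0}, {"hand": -1, "x": 0.0239, "y": -0.0307, "z": 0, "yaw": 0}, {"hand": -1, "x": 0.0239, "y": -0.0307, "z": 0, "yaw": 0}, {"hand": -1, "x": 0, "y": 0, "z": 0, "yaw": 0}, {"hand": -1, "x": 0, "y": 0, "z": 0, "yaw": 0}]}}

```text
clock: 10.9
eef_pos: [579.9, 182.0, 120.0]
eef_rot: [3.142, 0.001, 0.341]
wrist_force: [0.3, -0.5, -0.3]
finger_gap: 14.0
finger_force: 30.0
```

```bash
python3 - <<'E'
from h import *
for i in range(3):
    s=camera("scene")[:,:,::-1];S=manip.read_state();print(S["eef_pos"],S["eef_rot"],S["wrist_force"],S["moment"],S["finger_gap"])
cv2.imwrite("pics/scene4.png",s)
q=proj("scene",[580,182,80])[0].round().astype(int)
cv2.imwrite("pics/c5.png",cv2.resize(s[q[1]-40:q[1]+40,q[0]-50:q[0]+50],None,fx=7,fy=7,interpolation=cv2.INTER_CUBIC));print(q)
E
```

```text
[579.91673122 181.1952665  120.09519113] [3.14148059e+00 4.74113029e-04 3.39920865e-01] [-0.87376635  0.27234541 -1.10845696] [-0.01317869 -0.04393427 -0.00123889] 13.599989973000623
[580.00427281 180.76821626 120.19764073] [3.14148126e+00 2.51987426e-04 3.39130909e-01] [-1.28866554  0.01351732 -0.52288261] [-0.02447687 -0.04445387 -0.05639942] 13.903208774433182
[580.09038572 180.60544875 120.26394576] [3.14150547e+00 5.95748630e-05 3.38718743e-01] [ 0.68831587 -0.75822495 -1.37816991] [-0.07611505 -0.00781112 -0.01364893] 13.705322139900508
[281 278]
```

View pics/c5.png

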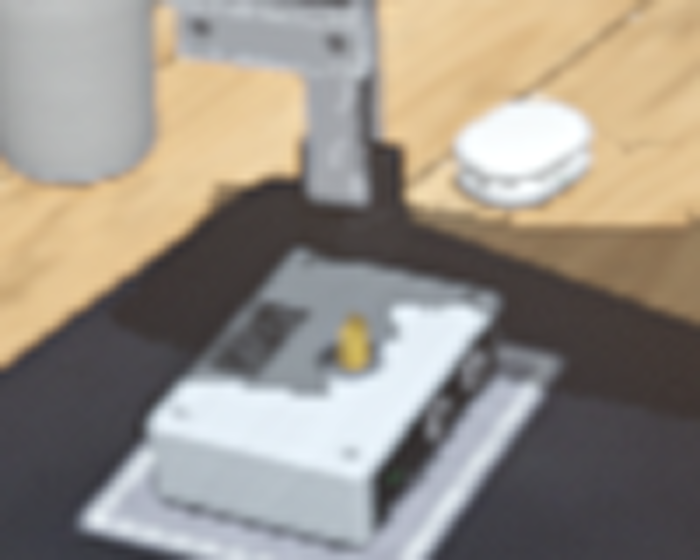

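The knob (dark, centred at crop x≈352) lines up with the shaft at crop (352,345). Lowering it slowly.

Request:
{"api": "arm_command", "payload": {"targets": [{"hand": -1, "x": 0, "y": -0.001, "z": 0.015, "yaw": 0}, {"hand": -1, "x": 0, "y": 0, "z": 0.012, "yaw": 0}, {"hand": -1, "x": 0, "y": 0, "z": 0.005, "yaw": 0}, {"hand": -1, "x": 0, "y": 0, "z": 0.002, "yaw": 0}, {"hand": -1, "x": 0, "y": 0, "z": 0.001, "yaw": 0}, {"hand": -1, "x": 0, "y": 0, "z": 0.001, "yaw": 0}, {"hand": -1, "x": 0, "y": 0, "z": 0.001, "yaw": 0}, {"hand": -1, "x": 0, "y": 0, "z": 0, "yaw": 0}]}}

```text
clock: 11.85
eef_pos: [580.1, 182.6, 83.2]
eef_rot: [3.142, -0.001, 0.34]
wrist_force: [0.4, -0.4, 0.7]
finger_gap: 13.6
finger_force: 30.0
```

Request:
{"api": "arm_command", "payload": {"targets": [{"hand": -1, "x": 0, "y": 0, "z": 0.001, "yaw": 0}, {"hand": -1, "x": 0, "y": 0, "z": 0.001, "yaw": 0}, {"hand": -1, "x": 0, "y": 0, "z": 0.001, "yaw": 0}, {"hand": -1, "x": 0, "y": 0, "z": 0, "yaw": 0}]}}

```text
clock: 12.25
eef_pos: [580.3, 182.7, 80.3]
eef_rot: [3.141, -0.001, 0.34]
wrist_force: [2.4, 0.8, 3.8]
finger_gap: 13.8
finger_force: 30.0
```

Request:
{"api": "arm_command", "payload": {"targets": [{"hand": -1, "x": 0.0005, "y": 0, "z": 0, "yaw": 0}, {"hand": -1, "x": 0.0005, "y": 0, "z": 0, "yaw": 0}, {"hand": -1, "x": 0, "y": 0, "z": 0.0005, "yaw": 0}, {"hand": -1, "x": 0, "y": 0, "z": 0.0005, "yaw": 0}, {"hand": -1, "x": 0, "y": 0, "z": 0, "yaw": 0}]}}

```text
clock: 12.75
eef_pos: [581.0, 183.0, 78.9]
eef_rot: [3.142, -0.0, 0.34]
wrist_force: [4.7, 1.4, 1.4]
finger_gap: 13.6
finger_force: 30.0
```

Request:
{"api": "arm_command", "payload": {"targets": [{"hand": -1, "x": 0.0005, "y": 0, "z": 0, "yaw": 0}, {"hand": -1, "x": 0.0005, "y": 0, "z": 0, "yaw": 0}, {"hand": -1, "x": 0, "y": 0, "z": 0, "yaw": 0}]}}

```text
clock: 13.05
eef_pos: [581.4, 183.1, 78.6]
eef_rot: [-3.142, 0.001, 0.34]
wrist_force: [0.8, 0.7, -0.5]
finger_gap: 13.6
finger_force: 30.0
```

```bash
python3 - <<'E'
from h import *
for i in range(3):
    S=manip.read_state();print(S["eef_pos"].round(1),S["eef_rot"].round(3),S["wrist_force"].round(1),S["moment"].round(3));camera("top")
E
```

```text
[581.4 183.1  78.6] [-3.142e+00  1.000e-03  3.400e-01] [ 0.8  0.7 -0.5] [ 0.056 -0.262  0.027]
[581.4 183.1  78.6] [-3.142e+00  1.000e-03  3.400e-01] [ 1.1  0.3 -1.2] [ 0.06  -0.131 -0.031]
[581.4 183.2  78.6] [-3.141e+00  1.000e-03  3.400e-01] [-0.1  0.1  0. ] [ 0.02  -0.199 -0.006]
```

Request:
{"api": "arm_command", "payload": {"targets": [{"hand": -1, "x": 0, "y": 0, "z": 0.001, "yaw": 0}, {"hand": -1, "x": 0, "y": 0, "z": 0.001, "yaw": 0}, {"hand": -1, "x": 0, "y": 0, "z": 0.001, "yaw": 0}, {"hand": -1, "x": 0, "y": 0, "z": 0.001, "yaw": 0}, {"hand": -1, "x": 0, "y": 0, "z": 0.001, "yaw": 0}, {"hand": -1, "x": 0, "y": 0, "z": 0, "yaw": 0}]}}

```text
clock: 13.8
eef_pos: [581.7, 183.3, 73.8]
eef_rot: [-3.142, 0.0, 0.34]
wrist_force: [-0.8, -0.6, -0.9]
finger_gap: 13.6
finger_force: 30.0
```

Request:
{"api": "arm_command", "payload": {"targets": [{"hand": -1, "x": 0, "y": 0, "z": 0.001, "yaw": 0}, {"hand": -1, "x": 0, "y": 0, "z": 0.001, "yaw": 0}, {"hand": -1, "x": 0, "y": 0, "z": 0.001, "yaw": 0}, {"hand": -1, "x": 0, "y": 0, "z": 0.001, "yaw": 0}, {"hand": -1, "x": 0, "y": 0, "z": 0, "yaw": 0}]}}

```text
clock: 14.3
eef_pos: [581.8, 183.3, 69.9]
eef_rot: [-3.142, -0.0, 0.34]
wrist_force: [-0.1, 0.5, -0.1]
finger_gap: 13.6
finger_force: 30.0
```

Request:
{"api": "arm_command", "payload": {"targets": [{"hand": -1, "x": 0, "y": 0, "z": 0.001, "yaw": 0}, {"hand": -1, "x": 0, "y": 0, "z": 0.001, "yaw": 0}, {"hand": -1, "x": 0, "y": 0, "z": 0, "yaw": 0}]}}

```text
clock: 14.6
eef_pos: [581.9, 183.3, 68.1]
eef_rot: [3.142, -0.0, 0.34]
wrist_force: [-1.9, 0.2, 3.9]
finger_gap: 13.6
finger_force: 30.0
```

Request:
{"api": "arm_command", "payload": {"targets": [{"hand": -1, "x": 0, "y": 0, "z": 0.001, "yaw": 0}, {"hand": -1, "x": 0, "y": 0, "z": 0.001, "yaw": 0}, {"hand": -1, "x": 0, "y": 0, "z": 0, "yaw": 0}]}}

```text
clock: 14.9
eef_pos: [581.9, 183.3, 66.2]
eef_rot: [3.142, -0.0, 0.34]
wrist_force: [-1.6, -0.8, 6.0]
finger_gap: 13.9
finger_force: 30.0
```

Request:
{"api": "arm_command", "payload": {"targets": [{"hand": -1, "x": 0, "y": 0, "z": 0.001, "yaw": 0}, {"hand": -1, "x": 0, "y": 0, "z": 0.0007, "yaw": 0}, {"hand": -1, "x": 0, "y": 0, "z": 0, "yaw": 0}], "newtons": 45}}

```text
clock: 15.2
eef_pos: [582.1, 183.3, 65.5]
eef_rot: [3.141, -0.001, 0.34]
wrist_force: [-5.3, -2.1, 14.7]
finger_gap: 14.0
finger_force: 45.0
```

Request:
{"api": "arm_command", "payload": {"targets": [{"hand": -1, "x": -0.0008, "y": 0, "z": 0, "yaw": 0}, {"hand": -1, "x": 0, "y": 0, "z": 0.0003, "yaw": 0}, {"hand": -1, "x": 0, "y": 0, "z": 0, "yaw": 0}]}}

```text
clock: 15.5
eef_pos: [581.9, 183.3, 65.5]
eef_rot: [3.141, -0.003, 0.34]
wrist_force: [-3.4, 0.2, 14.2]
finger_gap: 13.9
finger_force: 45.0
```

```bash
python3 - <<'E'
from h import *
for i in range(4):
    s=camera("scene")[:,:,::-1];S=manip.read_state();print(S["eef_pos"].round(1),S["eef_rot"].round(3),S["wrist_force"].round(1),S["moment"].round(3))
s4=cv2.imread("pics/scene4.png");cv2.imwrite("pics/scene5.png",s)
a=[cv2.resize(i[240:320,241:321],None,fx=5,fy=5,interpolation=cv2.INTER_CUBIC) for i in(s4,s)]
cv2.imwrite("pics/c6.png",np.hstack(a))
E
```

```text
[581.9 183.3  65.5] [ 3.141e+00 -3.000e-03  3.400e-01] [-1.4  0.3 14.5] [-0.037  0.494  0.014]
[581.9 183.3  65.6] [ 3.141e+00 -3.000e-03  3.400e-01] [-1.9 -0.2 14.6] [-0.048  0.481 -0.022]
[581.9 183.3  65.5] [ 3.141e+00 -3.000e-03  3.400e-01] [-3.3  0.7 14.2] [-0.073  0.503 -0.053]
[581.9 183.3  65.5] [ 3.141e+00 -3.000e-03  3.400e-01] [-1.9 -0.1 14.9] [-0.059  0.456  0.031]
```

View pics/c6.png

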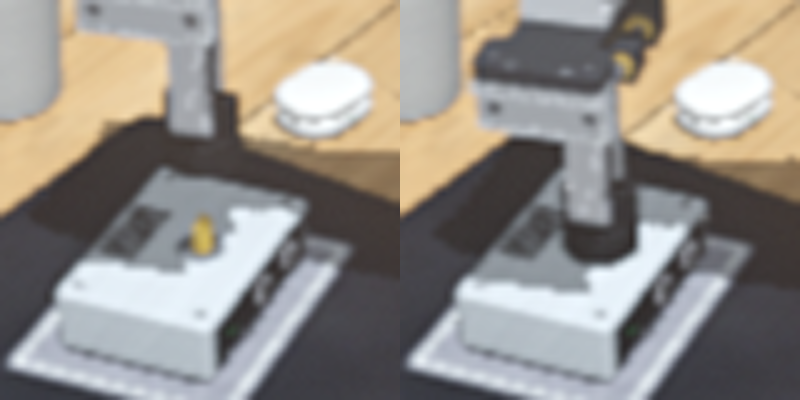

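The knob sits on the shaft just above the amp's top (crop (600,240)), and the amp hasn't moved on the pad. The force holds steady at about 14.5 N against the stop, so I'm handing in.

```bash
python3 -c "
from cell import manip
print(manip.sign_off())"
```

```text
the job is handed in; nothing more can be done
None
```

I slid the amplifier onto the pad, square with it and about 2 mm short of centre by camera measurement; the knob is fully home on the D-shaft, pressed to the stop at about 14.5 N and still gripped, and I handed the job in at about 16 s.

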